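Unhook the blue frit bin from its rail and bring it to the graphite pad

ROBOT

A 7-joint arm with a two-finger parallel gripper is mounted at the origin on the work surface; the furniture and walls round the work are solid. World frame = base frame: x ahead of the robot, y to its left, z up, the work surface at z = 0. Lengths are in mm, angles in rad, forces in N, time in s.
With the tool pointing down it reaches from about 400 to 875 mm from the base axis. Payload 4.4 kg.
Tool frame: the origin (TCP) lies midway between the tips of the shut fingers; the grasp point (between the pads) lies 19 mm behind it; z points along the fingers, y is the direction in which the jaws open and shut (so a half turn about z gives the same grasp; the last joint's range is limited). The gripper opens to 85 mm and grips with 20 to 120 N. Pads are 22 mm wide; open, the fingers measure 114 mm over their backs; the gripper's body (76 mm by 85 mm) begins 54 mm behind the grasp point. The pads swing forward as they close: fully open they stand 13 mm farther back than shut.
Start: joints at [-1.266, 0.628, 0.038, 1.517, -0.027, 0.996, -0.02], TCP at [235.512, 605.848, 231.313] pointing down, gripper open.
Joint ranges: [-3.06, 3.06], [-0.37, 2.12], [-1.25, 1.32], [0.18, 2.47], [-1.1, 4.24], [0.23, 1.98], [-2.94, 2.94]. Speed limits (rad/s): [2.57, 2.57, 3.14, 3.14, 3.14, 3.14, 3.14].

INTERFACE

Orientations are given as [roll, pitch, yaw] about the fixed x, y, z axes, in that order (R = Rz(yaw) Ry(pitch) Rx(roll)).
In Python, from cell import * gives the robot as it stands. The module is installed in compiled form; this text tells all that it offers.
- The arm moves only by the tool move_arm, never from a script. Its argument "series" is a list of rows, each a list of 2 entries, a list of its own where there are three numbers: the shift along the tool's x, y, z in m, then the turn about the tool's z in rad. In form: [[[x, y, z], yaw], ...]. A call has 1 to 5 rows; each row is the pose to reach, as a shift and turn from the pose measured when the call began, along the tool's axes at that moment; what a row does not reach only later rows make up. A row lasts 1/8 s, in which the tool goes at most 62.5 mm and 10.7 degrees, less where a joint would pass 70% of its speed; a pose out of reach is approached as far as the arm can. A call with a gripper value outside its range is refused whole. "claw" is the opening, from 0 (shut) to 1 (fully open), set as the call begins (left out, the last holds). The fingers move at their own pace and stop on an object; the grip force is fixed at half the most. Time passes only in rows, so rows that repeat a pose let the fingers close. It gives the time, the measured TCP pose, the force and the opening at its end, in the units of the state.
- read_state(): the state, without advancing time (a new reading comes with each control period).
- get_image(name): name is "side" or "top"; returns the picture (384x512x3 uint8, blue, green, red); there is no depth.
- camera_model(name): a dict with "fov_y" (degrees; the focal length in pixels is half the picture's height over the tangent of half this angle, whatever the lens; pixels are square), "cx", "cy" (the principal point, pixels), "k1" (the pictures are not rectified: a ray, as slopes to the right and down, at radius r is drawn at 1 + k1 r^2 times it, then the intrinsics apply), "pose" (4x4, takes a point from camera to world coordinates). Camera axes: x right, y down, z forward; pixel columns grow to the right and rows downward; lengths in mm; the calibration is good to about 2 mm. A picture is of the moment at which its call begins. camera_model takes no time and is no camera call.
- finish_job(): hands the job in, once; it reports no verdict.
The state is a dict: "clock": time; "qpos": joint angles; "qd": joint speeds; "tau": joint torques, N m; "eef_pos": TCP position; "tool_rot": TCP orientation; "force": force on the tool from outside, world axes, zero at the start; "torque": the same for the moment, N m; "width": finger opening in mm.
Only numpy, scipy, OpenCV 4.12 (cv2) and the standard library are available. Lean on these libraries where they do the work, as an engineer would, in place of code of your own. Each camera call takes 0.05 s, during which the arm holds its last target. There are 200 camera calls.

TASK

Take the blue bin, with the jar of violet frit in it, off the hanging stand: tilt its front up so that the foot at its lower back swings out from under the lower rail, then lift its lip off the ledge. Set the bin down gently, upright, in the middle of the black graphite pad with the jar still in it, and let go. Leave the yellow bin hanging and do not knock over or shove the timer or the graphite block.

Things in the scene. Friction and masses are not known exactly. Their poses are not given: they have to be found in the camera images.
- bin_blue: Blue open-topped bin hanging on the stand, loose, about 0.2 to 0.3 kg. Outer size 96 (x) x 84 (y) x 58 mm, walls and floor 4 mm; the back wall alone rises to 78 mm. Origin: centre of its underside; z up, -x its front (with the grip tab), +x its back (with lip and foot). It hangs parallel to the stand's frame.
- bin_blue_tab (a point): Middle of the blue bin's grip tab, at (-57, 0, 75) mm in the bin's frame; axes as the bin's. The tab is a plate 8 mm thick, 36 mm wide (y), rising from the front wall's rim at (-49, 0, 58) mm to (-65, 0, 92) mm: it leans 25 degrees (0.436 rad) forward from the bin's z. Free on all sides. Pinch it across its thickness with the fingers pointing down along it, or across its width.
- bin_blue_lip (a point): Middle of the underside of the blue bin's lip, at (51.5, 0, 74) mm in the bin's frame; it rests on the ledge. The lip is a hook 80 mm wide (y): from the back wall's rear face (x = 48 mm) it runs back to x = 55 mm, then turns down, flaring back by 28 degrees, to (61, 0, 63) mm. The 5 mm ledge stands in this slot, 7 mm wide at the top and 13 mm at the mouth, 11 mm deep.
- bin_blue_foot (a point): Rear upper edge of the blue bin's foot, at (66, 0, 5) mm in the bin's frame. The foot is a tongue 60 mm wide and 5 mm thick that sticks out 18 mm at the bottom of the bin's back (x = 48 to 66 mm), level with the underside; while the bin hangs it lies under the lower rail.
- bin_yellow: Yellow bin of the same shape, empty, hanging on the same ledge beside the blue one, 96 to 112 mm from it centre to centre; which one is on the left varies. To be left hanging. Origin: centre of its underside.
- stand: Fixed grey and steel stand: two uprights 165 mm high at y = -110 and +110 mm, on feet reaching from x = -35 to 60 mm, joined by a ledge and a lower rail. Origin on the surface under the middle of the rails' front faces (x = 0); -x looks to the robot's side, z up. A hanging bin's underside is at z = 75 mm, its back against both rails (it may sag front-down by 0.03 rad).
- ledge (a point): Middle of the ledge's top rear edge, 149 mm high; axes as the stand's. The ledge is an upright plate 5 mm thick (x = -5 to 0 mm from here), 212 mm long (y). Turn a bin front-up about this edge (an axis along y): past about 0.27 rad its foot is clear of the lower rail and it lifts off upward; past about 0.55 rad the hook jams.
- lower_rail (a point): Middle of the lower rail's bottom front edge, 83 mm high; axes as the stand's. The rail is a 12 x 12 mm bar (12 mm back and 12 mm up from here), 212 mm long. It lies 3 mm above a hanging bin's foot, so a bin cannot be lifted straight off.
- frit_jar: Jar of violet frit with a white lid, 50 mm across, 49 mm high, about 0.11 kg, standing loose in the blue bin toward its back. Origin: centre of its underside, z up.
- pad: Black graphite pad lying flat on the surface, fixed, 165 (x) x 255 (y) x 6.5 mm; origin: centre of its underside, so its top is at z = 6.5 mm. Its x axis points roughly away from the robot.
- timer: White round-topped kitchen timer standing on the surface, 42 x 64 x 66 mm, loose. Origin: underside. A bystander.
- block: Dark graphite block on the surface, 52 x 60 x 24 mm, loose. Origin: centre of its underside. A bystander.
Mind the look-alikes: they are no part of the job. Several things have the shape of the bin_blue; the one meant has the colours described above.

How it is judged:
By the outcome, as a careful person would: the job done as asked, in the order asked, and still so for the second after the job is handed in, with the robot touching nothing.
It also fails if it takes over 50 s, if anything falls off the work surface, if the arm or the gripper's body presses on something with over 40 N, if the wrist force passes 120 N, or if a joint passes its speed limit or range.

## Working session

There is one attempt and no reset: what is moved stays moved. The work goes in short steps, Python scripts to look and compute and a tool call to move; the robot and the scene stay as the last step left them, time stands still between calls to the robot, and variables do not carry over. Pictures are saved under pics/ and viewed, about 8 in all and at most 12, crops included, and the job is handed in when it is done.

Besides the shell and the picture viewer there is one more tool, called after ">>>" by a JSON object that holds its "api" and its "payload", one argument or row to a line. move_arm: Moves the arm, as the interface text tells. Its arguments: {"type":"object","properties":{"series":{"type":"array"},"claw":{"type":"number"}},"required":["series"]}

```bash
mkdir -p pics; ls; python3 - <<'E'
from cell import *
import cv2,numpy as np
s=read_state(); print({k:np.round(v,3).tolist() for k,v in s.items()})
for n in("side","top"):
    im=get_image(n); cv2.imwrite(f"pics/{n}0.png",im)
    m=camera_model(n); print(n,m)
a=cv2.imread("pics/side0.png");b=cv2.imread("pics/top0.png")
E
```

```text
pics
{'clock': 0.0, 'qpos': [-1.266, 0.629, 0.038, 1.518, -0.027, 0.996, -0.02], 'qd': [-0.001, 0.001, 0.002, 0.001, -0.0, -0.0, -0.001], 'tau': [0.001, -56.34, 1.226, -19.345, 0.011, 0.01, -0.0], 'eef_pos': [235.277, 605.246, 230.389], 'tool_rot': [-3.14, 0.0, 2.771], 'force': [-0.146, -0.336, -0.549], 'torque': [0.01, 0.017, 0.01], 'width': 85.656}
side {'fov_y': 51.020443757848525, 'cx': 257.76057709750665, 'cy': 195.0890704962642, 'k1': -0.09370034072279054, 'pose': array([[ 8.83759373e-01,  3.01193411e-01, -3.58122745e-01,
         7.81645137e+02],
       [ 4.67479473e-01, -6.02280565e-01,  6.47086596e-01,
        -6.83911787e+02],
       [-2.07921504e-02, -7.39283877e-01, -6.73072831e-01,
         8.70063375e+02],
       [ 0.00000000e+00,  0.00000000e+00,  0.00000000e+00,
         1.00000000e+00]])}
top {'fov_y': 45.8713390264248, 'cx': 263.2898480779615, 'cy': 190.957076603891, 'k1': -0.09245600654982385, 'pose': array([[-2.77071006e-02, -9.92791578e-01,  1.16607028e-01,
         2.62863088e+02],
       [-9.99579511e-01,  2.65190780e-02, -1.17277041e-02,
         4.79397330e+01],
       [ 8.55085496e-03, -1.16882937e-01, -9.93108887e-01,
         1.24581423e+03],
       [ 0.00000000e+00,  0.00000000e+00,  0.00000000e+00,
         1.00000000e+00]])}
```

View pics/side0.png

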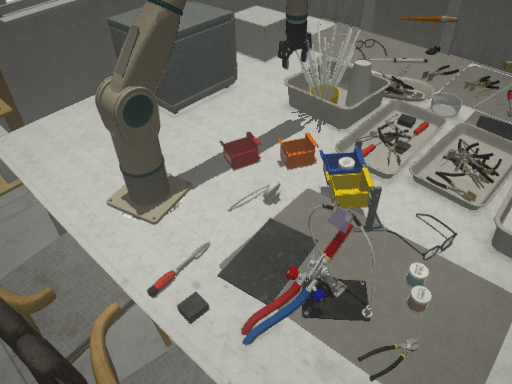

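View pics/top0.png

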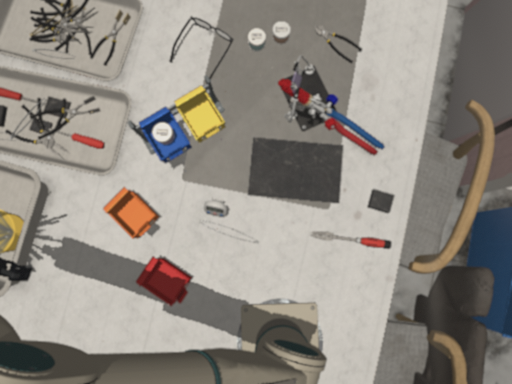

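Side view: the blue bin is at about (345,162) with a white-lidded jar in it, yellow at (350,188), pad at (265,262), block at (193,306). Top view: blue (165,135), yellow (200,113), pad (295,170), timer (215,208), block (380,200). The look-alikes are the orange bin (132,213) and the red bin (165,280), both standing on the table. The blue one on the stand, with the jar in it, fits the description. I'll confirm it in an enlarged crop.

```bash
cat > h.py <<'E'
from cell import *
import cv2,numpy as np
from scipy.spatial.transform import Rotation as Ro
def K(m):
    f=192/np.tan(np.radians(m["fov_y"]/2)); return f
def ray(n,uv):
    m=camera_model(n);f=K(m);P=m["pose"]
    d=np.array([(uv[0]-m["cx"])/f,(uv[1]-m["cy"])/f]);s=d.copy()
    for _ in range(20): s=d/(1+m["k1"]*(s@s))
    v=P[:3,:3]@[s[0],s[1],1]; return P[:3,3],v/np.linalg.norm(v)
def onz(n,uv,z):
    o,v=ray(n,uv); return o+v*(z-o[2])/v[2]
def tri(a,b):  # side uv, top uv -> point, gap
    o1,v1=ray("side",a);o2,v2=ray("top",b)
    t=np.linalg.lstsq(np.c_[v1,-v2],o2-o1,rcond=None)[0]
    p,q=o1+t[0]*v1,o2+t[1]*v2; return (p+q)/2,np.linalg.norm(p-q)
def proj(n,p):
    m=camera_model(n);f=K(m);c=np.linalg.inv(m["pose"])@np.r_[p,1];s=c[:2]/c[2]
    s=s*(1+m["k1"]*(s@s)); return np.array([m["cx"],m["cy"]])+f*s
def crop(im,x,y,w,h,k):
    return cv2.resize(im[y:y+h,x:x+w],None,fx=k,fy=k,interpolation=cv2.INTER_CUBIC)
E
python3 - <<'E'
from h import *
a=cv2.imread("pics/side0.png");b=cv2.imread("pics/top0.png")
A=crop(a,310,140,80,100,5);B=crop(b,125,80,80+20,100,4)
B=cv2.copyMakeBorder(B,0,100,0,0,cv2.BORDER_CONSTANT)
cv2.imwrite("pics/c1.png",np.hstack([A,B]))
# pad by dark contour in top, lines
hsv=cv2.cvtColor(b,cv2.COLOR_BGR2HSV)
m=((b.max(2)<62)).astype(np.uint8);m[:,:235]=0;m[:130]=0;m[225:]=0;m[:,350:]=0
m=cv2.morphologyEx(m,cv2.MORPH_OPEN,np.ones((7,7)))
c=max(cv2.findContours(m,0,2)[0],key=cv2.contourArea);r=cv2.minAreaRect(c);q=cv2.boxPoints(r)
P=np.array([onz("top",p,6.5) for p in q]);print(q.round(1).tolist(),P.round(1).tolist(),"centre",P.mean(0).round(1),[np.linalg.norm(P[i]-P[i-1]).round(1) for i in range(4)])
for nm,im in(("side",a),("top",b)):
  hs=cv2.cvtColor(im,cv2.COLOR_BGR2HSV)
  for col,lo,hi in(("blue",105,125),("yellow",20,32)):
    k=cv2.inRange(hs,(lo,120,50),(hi,255,255)); n,l,st,ce=cv2.connectedComponentsWithStats(k)
    print(nm,col,[(st[i].tolist(),ce[i].round(0).tolist()) for i in range(1,n) if st[i][4]>60])
E
```

```text
Traceback (most recent call last):
ValueError: max() iterable argument is empty
```

View pics/c1.png

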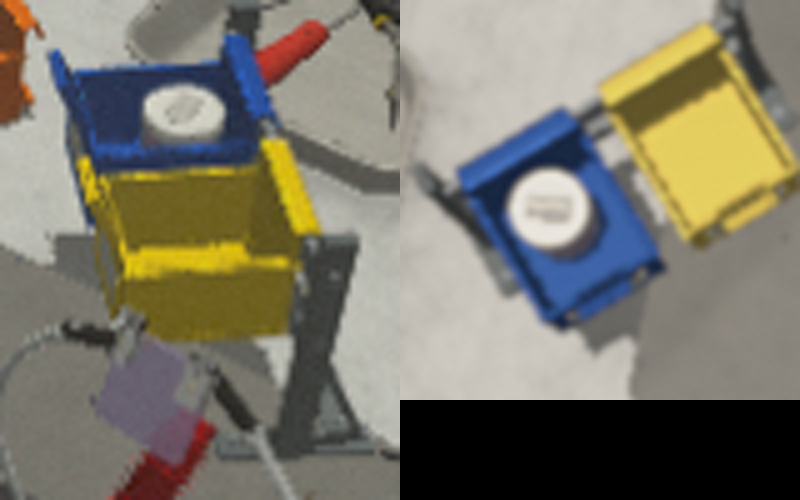

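The crop confirms the blue bin: blue, on the stand, with the white-lidded jar in it and the tab toward the robot. In the top view its rear lip corners are at about (140,121) and (167,107), and its front rim corners at (164,162) and (190,146).

```bash
python3 - <<'E'
from h import *
a=cv2.imread("pics/side0.png");b=cv2.imread("pics/top0.png")
for nm,s,t,z in(("lip far",(355,147.6),(140,121),153),("lip near",(364,166),(167.5,107),153),("front near",(329,172),(190.5,146.2),133),("front far",(325,155),(163.7,161.7),133),("lid",(346.5,161),(162,132),None)):
    p,g=tri(s,t);print(nm,p.round(1),"gap",g.round(1),"top@z",None if z is None else onz("top",t,z).round(1))
print(b[170,290],b[160,270],b[170,240],b[150,330],b[210,300])
m=((b.max(2)<75)).astype(np.uint8);m[:,:235]=0;m[:132]=0;m[225:]=0;m[:,350:]=0
m=cv2.morphologyEx(m,cv2.MORPH_OPEN,np.ones((9,9)))
c=max(cv2.findContours(m,0,2)[0],key=cv2.contourArea);q=cv2.boxPoints(cv2.minAreaRect(c))
P=np.array([onz("top",p,6.5) for p in q]);print(q.round(1).tolist(),P.round(1).tolist(),"centre",P.mean(0).round(1),[np.linalg.norm(P[i]-P[i-1]).round(1) for i in range(4)])
print("timer",onz("top",(215,208),60).round(),"block",onz("top",(380,200),24).round())
# enlarged crops of the tab, with blue mask contour
A=crop(a,315,140,60,60,10)[:, :400];B=crop(b,135,100,65,75,8)
B=cv2.copyMakeBorder(B,0,0,0,0,0)[:600,120:520]
cv2.imwrite("pics/c2.png",np.hstack([A,B]))
E
```

```text
lip far [568.8 333.6 152.6] gap 12.5 top@z [574.5 336.7 153. ]
lip near [612.3 270.6 138.9] gap 0.9 top@z [608.3 268.  153. ]
front near [518.9 218.5 118.6] gap 10.0 top@z [511.2 213.8 133. ]
front far [480.2 286.  123. ] gap 10.4 top@z [473.7 281.3 133. ]
lid [553.  288.1 124.4] gap 2.1 top@z None
[65 68 70] [67 70 71] [121 129 134] [64 67 69] [188 196 202]
[[248.8000030517578, 193.39999389648438], [253.8000030517578, 138.10000610351562], [342.1000061035156, 146.10000610351562], [337.0, 201.5]] [[402.6, 73.4, 6.5], [557.7, 55.6, 6.5], [528.8, -190.5, 6.5], [373.8, -168.9, 6.5]] centre [465.7 -57.6   6.5] [np.float64(244.0), np.float64(156.1), np.float64(247.9), np.float64(156.5)]
timer [361. 162.  60.] block [ 373. -284.   24.]
```

View pics/c2.png

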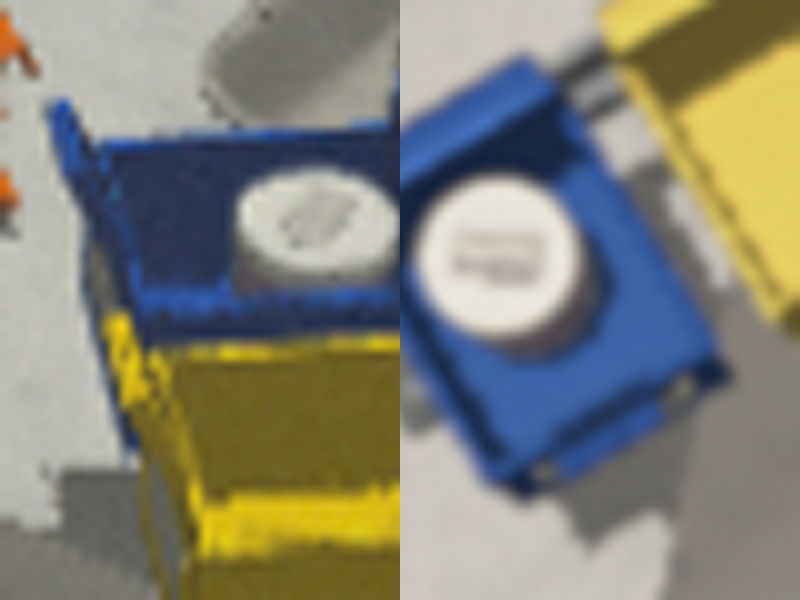

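```bash
python3 - <<'E'
from h import *
p,g=tri((321.6,153.5),(176.5,155.6));print("tab top mid",p.round(1),g.round(1))
L=[onz("top",t,150) for t in((140,121.2),(166.3,106.9))];F=[onz("top",t,75) for t in((165.6,161.2),(190.6,146.9))]
T=[onz("top",t,165) for t in((170,159.8),(183.1,151.3))]
for n,q in(("lip rear",L),("bottom front",F),("tab top",T)):
    d=q[1]-q[0];print(n,np.round(q,1).tolist(),"mid",(sum(q)/2).round(1),"len",np.linalg.norm(d).round(1),"yaw",np.arctan2(d[0],-d[1]).round(3))
d=(sum(L)-sum(F))/2;print("front->lip",np.linalg.norm(d[:2]).round(1),"yaw",np.arctan2(d[1],d[0]).round(3))
y=.5;x=np.array([np.cos(y),np.sin(y)])
print("origin est:",(sum(L)/2)[:2]-57*x,(sum(F)/2)[:2]+48*x,p[:2]+65*x)
# jar lid as check
print("lid",tri((346.5,161),(162,132)))
for o in ((sum(L)/2)[:2]-57*x,(sum(F)/2)[:2]+48*x):
  print([proj("side",np.r_[o+x*X,75+Z]).round(1).tolist() for X,Z in((-65,92),(48,78),(57,74),(-48,0))],[proj("top",np.r_[o+x*X,75+Z]).round(1).tolist() for X,Z in((-65,92),(48,78),(57,74))])
E
```

```text
tab top mid [484.9 245.6 157.9] 3.8
lip rear [[574.8, 337.5, 150.0], [609.6, 271.6, 150.0]] mid [592.2 304.6 150. ] len 74.5 yaw 0.485
bottom front [[485.8, 288.4, 75.0], [522.2, 222.2, 75.0]] mid [504.  255.3  75. ] len 75.5 yaw 0.503
tab top [[471.8, 259.2, 165.0], [491.9, 227.2, 165.0]] mid [481.9 243.2 165. ] len 37.8 yaw 0.56
front->lip 101.0 yaw 0.509
origin est: [542.18341564 277.23151284] [546.15388384 278.32529252] [541.95850651 276.73943484]
lid (array([553.01399509, 288.08953659, 124.39850682]), np.float64(2.116347662858908))
[[321.3, 151.1], [358.7, 154.1], [361.5, 155.1], [324.3, 175.1]] [[175.2, 154.1], [154.6, 116.7], [153.2, 114.1]]
[[322.7, 151.2], [360.1, 154.3], [362.8, 155.3], [325.7, 175.2]] [[174.8, 152.5], [154.1, 115.2], [152.8, 112.6]]
```

Blue bin: origin about (542,277), yaw 0.50. The tab is at about (490,249) and roughly 160 mm high by triangulation, which agrees with the text. Upright rods stand near the straight path, so I'll rise first.

>>> {"api": "move_arm", "payload": {
  "series": [
    [[0, 0, -0.05], 0],
    [[0, 0, -0.1], 0],
    [[0, 0, -0.15], 0],
    [[0, 0, -0.2], 0],
    [[0, 0, -0.2], 0]
  ],
  "claw": 1
}}

```text
clock: 0.72
eef_pos: [236.1, 607.1, 434.9]
tool_rot: [3.135, -0.0, 2.771]
force: [0.7, 0.1, -1.0]
width: 85.6
```

>>> {"api": "move_arm", "payload": {
  "series": [
    [[-0.05, -0.03, 0], -0.15],
    [[-0.1, -0.065, 0], -0.3],
    [[-0.15, -0.1, 0], -0.45],
    [[-0.2, -0.13, 0], -0.6],
    [[-0.25, -0.165, 0], -0.75]
  ]
}}

```text
clock: 1.35
eef_pos: [409.8, 360.8, 432.2]
tool_rot: [3.138, 0.002, -2.757]
force: [1.3, 0.6, -0.2]
width: 85.6
```

>>> {"api": "move_arm", "payload": {
  "series": [
    [[-0.011, -0.045, 0.02], -0.04],
    [[-0.022, -0.09, 0.06], -0.08],
    [[-0.032, -0.134, 0.11], -0.115],
    [[-0.032, -0.134, 0.16], -0.115],
    [[-0.032, -0.134, 0.2], -0.115]
  ]
}}

```text
clock: 1.98
eef_pos: [488.5, 247.5, 228.4]
tool_rot: [3.138, -0.002, -2.644]
force: [-0.0, 1.5, 0.2]
width: 85.6
```

>>> {"api": "move_arm", "payload": {
  "series": [
    [[0, 0, 0], 0],
    [[0, 0, 0], 0]
  ]
}}

```text
clock: 2.22
eef_pos: [488.8, 247.6, 228.9]
tool_rot: [3.138, -0.001, -2.644]
force: [0.9, -0.1, 0.1]
width: 85.5
```

```bash
python3 - <<'E'
from h import *
a=get_image("side");b=get_image("top");cv2.imwrite("pics/side1.png",a);cv2.imwrite("pics/top1.png",b)
s=read_state();print(s["eef_pos"].round(1) if hasattr(s["eef_pos"],"round") else s["eef_pos"],s["tool_rot"],np.round(s["qpos"],2))
A=crop(a,285,90,100,120,4);B=crop(b,125,80,100,120,4)
cv2.imwrite("pics/c3.png",np.hstack([A,B]))
E
```

```text
[489.5 248.2 230.1] [ 3.13794194e+00  1.73010721e-03 -2.64399344e+00] [-0.51  0.48 -0.02  1.81  0.    0.85  1.54]
```

View pics/c3.png

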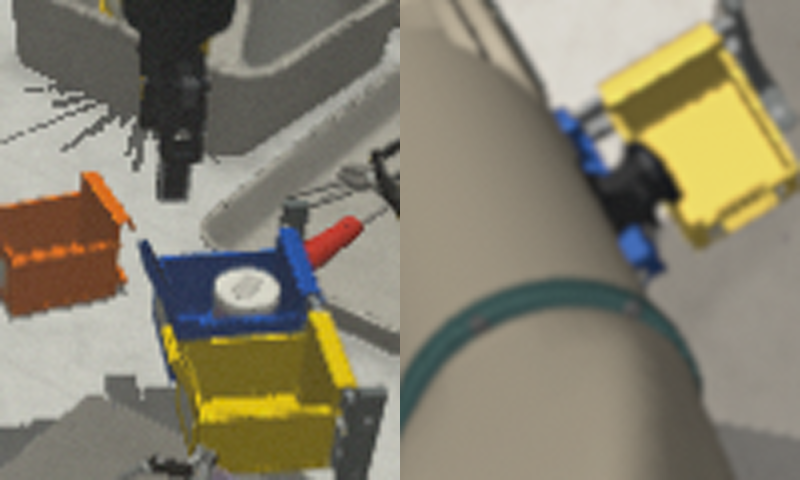

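```bash
python3 - <<'E'
from h import *
t=np.array([489,248,229.])
c=lambda p:((proj("side",p)-[285,90])*4).round(0)
print("tcp",c(t),"gp at grasp",c([489,248,156]),"tcp at grasp",c([489,248,137]))
x=np.array([np.cos(.5),np.sin(.5)]);y=np.array([-x[1],x[0]])
for yo in(-18,18):
  print(yo,[c(np.r_[[542.5,277.5]+x*X+y*yo,75+Z]) for X,Z in((-65,92),(-61,90),(-49,58))])
  print(" fingers",yo, [c(np.r_[t[:2]+x*X+y*yo*2.3,t[2]+13]) for X in(-11,0,11)])
a=cv2.imread("pics/side1.png");hs=cv2.cvtColor(a,cv2.COLOR_BGR2HSV);k=cv2.inRange(hs,(105,100,40),(128,255,255))
for v in range(148,168,2):
  u=np.flatnonzero(k[v,310:380]);print(v,(v-90)*4,(u[:14]+310-285)*4)
E
```

```text
tcp [159. 174.] gp at grasp [150. 256.] tcp at grasp [148. 277.]
-18 [array([149., 259.]), array([154., 261.]), array([167., 295.])]
 fingers -18 [array([153., 192.]), array([169., 191.]), array([185., 191.])]
18 [array([143., 230.]), array([148., 232.]), array([160., 266.])]
 fingers 18 [array([137., 127.]), array([152., 127.]), array([167., 127.])]
148 232 [280 284 288 292 296]
150 240 [144 280 284 288 292 296 300]
152 248 [144 264 268 272 276 280 284 288 292 296 300]
154 256 [144 148 160 164 168 172 176 180 184 188 192 196 200 204]
156 264 [148 152 160 164 168 172 176 180 184 188 192 196 200 204]
158 272 [152 156 164 168 172 176 180 184 188 192 196 200 204 208]
160 280 [156 160 168 172 176 180 184 188 192 196 200 204 208 280]
162 288 [156 160 164 168 172 176 180 184 188 192 196 200 204 208]
164 296 [164 168 172 176 180 184 188 192 196 200 204 208 284 288]
166 304 [164 168 172 176 180 184 188 192 196 200 204 208 280 284]
```

The fingers hang above the tab at crop (172,195), which is full-image (328,139), and their projection agrees within about 1 px. The tab top is at (321,151), so it lines up; I'll descend.

>>> {"api": "move_arm", "payload": {
  "series": [
    [[0.001, 0, 0.03], 0],
    [[0.001, 0, 0.06], 0],
    [[0.001, 0, 0.08], 0],
    [[0.001, 0, 0.094], 0],
    [[0.001, 0, 0.094], 0]
  ],
  "claw": 1
}}

```text
clock: 2.95
eef_pos: [488.7, 248.2, 136.2]
tool_rot: [3.138, 0.002, -2.644]
force: [-0.4, 0.2, 0.3]
width: 85.3
```

>>> {"api": "move_arm", "payload": {
  "series": [
    [[0, 0, 0], 0]
  ]
}}

```text
clock: 3.08
eef_pos: [489.4, 248.7, 137.2]
tool_rot: [3.138, 0.004, -2.644]
force: [-0.0, 0.6, 0.2]
width: 85.4
```

```bash
python3 - <<'E'
from h import *
a=get_image("side");b=get_image("top");cv2.imwrite("pics/side2.png",a)
A=crop(a,285,90,100,120,4);B=crop(b,125,80,100,120,4)
cv2.imwrite("pics/c4.png",np.hstack([A,B]))
E
```

```text
(no output)
```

View pics/c4.png

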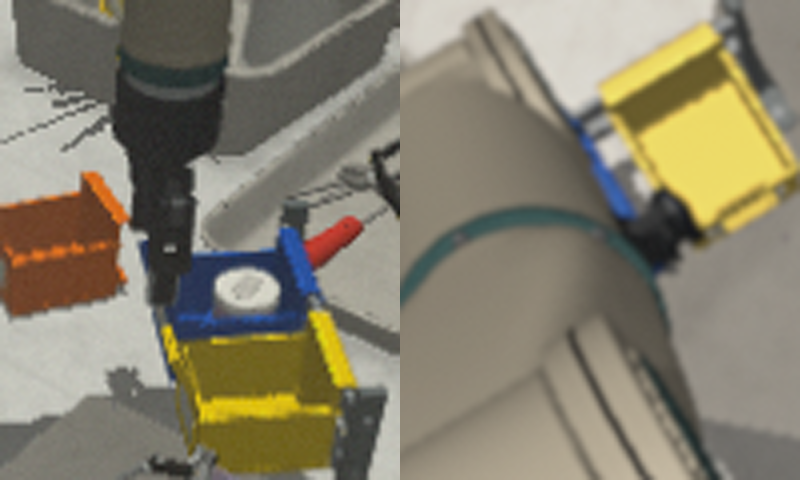

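The near finger's tip, at crop (160,300), stands beside the tab just ahead of the front rim, with no contact force. Closing.

>>> {"api": "move_arm", "payload": {
  "series": [
    [[0, 0, 0], 0],
    [[0, 0, 0], 0],
    [[0, 0, 0], 0],
    [[0, 0, 0], 0],
    [[0, 0, 0], 0]
  ],
  "claw": 0
}}

```text
clock: 3.8
eef_pos: [489.6, 248.3, 137.4]
tool_rot: [3.138, 0.004, -2.644]
force: [-0.8, -3.5, 5.7]
width: 34.8
```

>>> {"api": "move_arm", "payload": {
  "series": [
    [[0, 0, 0], 0],
    [[0, 0, 0], 0]
  ]
}}

```text
clock: 4.05
eef_pos: [489.6, 248.3, 137.5]
tool_rot: [3.138, 0.004, -2.644]
force: [-0.2, -2.6, 4.4]
width: 34.7
```

>>> {"api": "move_arm", "payload": {
  "series": [
    [[0, 0, -0.0045], 0],
    [[-0.001, 0, -0.009], 0],
    [[-0.0015, 0, -0.0135], 0],
    [[-0.0025, 0, -0.018], 0],
    [[-0.0035, 0, -0.022], 0]
  ]
}}

```text
clock: 4.68
eef_pos: [492.5, 249.9, 159.5]
tool_rot: [3.138, 0.003, -2.644]
force: [1.6, 0.7, -8.6]
width: 34.4
```

```bash
python3 - <<'E'
from h import *
s=read_state();print(s["force"],s["torque"],s["eef_pos"],s["width"])
a=get_image("side")
cv2.imwrite("pics/c5.png",crop(a,285,90,100,120,5))
E
```

```text
[ 1.62523096  0.68599388 -8.62448778] [-0.11746835  0.07200676 -0.03023858] [492.46979384 249.89805325 159.5209593 ] 34.414179804631566
```

View pics/c5.png

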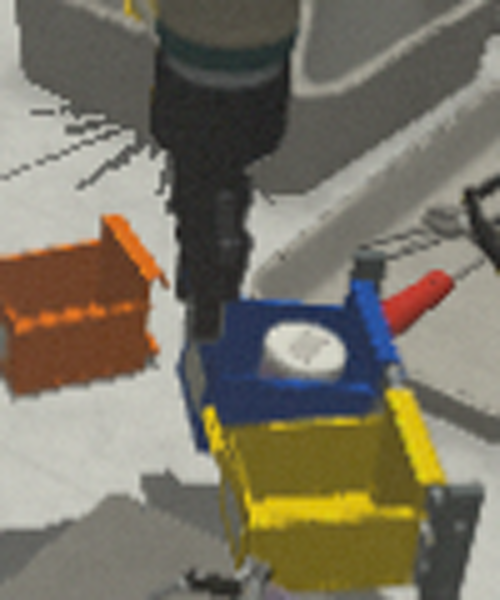

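The bin pivots in the grip: its front is up, the lip is still on the ledge at about (375,300) in the crop, and the force is moderate. I'll continue to about 0.4 rad.

>>> {"api": "move_arm", "payload": {
  "series": [
    [[-0.0015, 0, -0.0045], 0],
    [[-0.003, 0, -0.009], 0],
    [[-0.0045, 0, -0.0135], 0],
    [[-0.006, 0, -0.0175], 0],
    [[-0.008, 0, -0.021], 0]
  ]
}}

```text
clock: 5.35
eef_pos: [499.0, 253.0, 181.3]
tool_rot: [3.139, 0.002, -2.644]
force: [-1.0, -0.2, -4.5]
width: 34.5
```

```bash
python3 - <<'E'
from h import *
s=read_state();print(s["force"],s["torque"],s["eef_pos"],s["width"])
a=get_image("side")
cv2.imwrite("pics/c6.png",crop(a,285,90,100,120,5))
E
```

```text
[-0.96671712 -0.22084503 -4.48380015] [-0.24028821  0.96536515  0.11460683] [498.95013003 253.04633184 181.33735444] 34.4555830736755
```

View pics/c6.png

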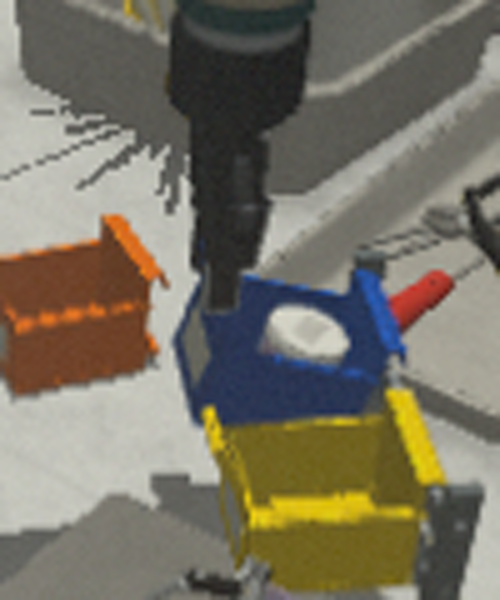

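The tilt now reads about 0.38 rad, with the jar inside against the back and the wrist force small. Lifting slowly.

>>> {"api": "move_arm", "payload": {
  "series": [
    [[0, 0, -0.004], 0],
    [[0, 0, -0.008], 0],
    [[0, 0, -0.012], 0],
    [[0, 0, -0.016], 0],
    [[0, 0, -0.02], 0]
  ]
}}

```text
clock: 6.02
eef_pos: [500.1, 253.7, 202.4]
tool_rot: [3.138, 0.005, -2.644]
force: [-0.3, -0.1, -4.4]
width: 34.3
```

```bash
python3 - <<'E'
from h import *
s=read_state();print(s["force"],s["torque"],s["eef_pos"],s["width"])
a=get_image("side")
cv2.imwrite("pics/c7.png",crop(a,285,90,100,120,5))
E
```

```text
[-0.32960398 -0.05528098 -4.35990141] [-0.1100263   0.1461757  -0.04047329] [500.08117565 253.71940247 202.42453799] 34.32153474550275
```

View pics/c7.png

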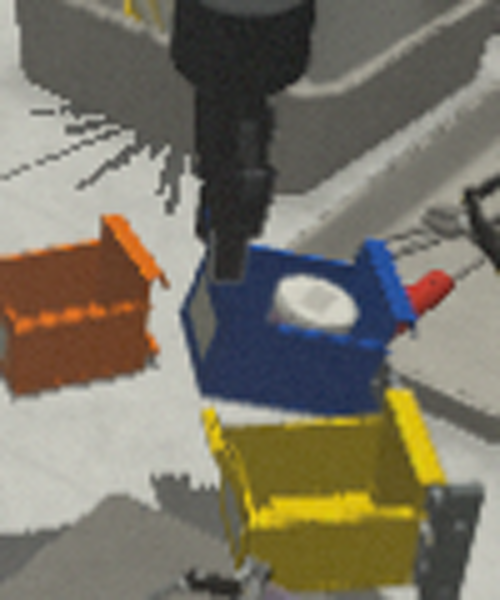

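The lip is off the ledge, the bin hangs free in the grip (4.4 N, about the bin plus the jar), and yellow still hangs. Raising further and drawing away.

>>> {"api": "move_arm", "payload": {
  "series": [
    [[0, 0, -0.01], 0],
    [[0, 0, -0.025], 0],
    [[0, 0, -0.045], 0],
    [[0, 0, -0.065], 0],
    [[0, 0, -0.075], 0]
  ]
}}

```text
clock: 6.7
eef_pos: [500.7, 253.8, 279.9]
tool_rot: [3.138, 0.008, -2.644]
force: [-0.7, 0.3, -3.5]
width: 34.4
```

>>> {"api": "move_arm", "payload": {
  "series": [
    [[0.005, 0, 0], 0],
    [[0.02, 0, 0], 0],
    [[0.035, 0, 0], 0],
    [[0.05, 0, 0], 0],
    [[0.06, 0, 0], 0]
  ]
}}

```text
clock: 7.32
eef_pos: [446.8, 224.4, 278.9]
tool_rot: [3.138, 0.007, -2.644]
force: [-0.5, -0.1, -3.3]
width: 34.5
```

```bash
python3 - <<'E'
from h import *
# recheck pad from the side view
a=cv2.imread("pics/side0.png");hs=cv2.cvtColor(a,cv2.COLOR_BGR2HSV)
c=[proj("side",p) for p in([402.6,73.4,6.5],[557.7,55.6,6.5],[528.8,-190.5,6.5],[373.8,-168.9,6.5],[466,-57.6,6.5])];print(np.round(c,1).tolist())
g=a.max(2)
m=(g<75).astype(np.uint8);m[:215]=0;m[305:]=0;m[:,:215]=0;m[:,315:]=0
m=cv2.morphologyEx(m,cv2.MORPH_OPEN,np.ones((9,9)));k=max(cv2.findContours(m,0,2)[0],key=cv2.contourArea).reshape(-1,2)
for f in(lambda p:p[0],lambda p:-p[0],lambda p:p[1],lambda p:-p[1]):
  p=min(k,key=f);print(p,onz("side",p.astype(float),6.5).round(1))
# top, wider mask extents
s=read_state();print(s["eef_pos"],s["tool_rot"],np.round(s["qpos"],2),s["force"])
E
```

```text
[[270.1, 217.8], [316.1, 239.3], [267.9, 302.0], [219.3, 272.7], [269.4, 255.7]]
[237 267] [ 406.1 -131.3    6.5]
[307 255] [556.9  -8.9   6.5]
[279 227] [442.8  51.4   6.5]
[269 285] [ 508.4 -144.     6.5]
[446.79181918 224.44108836 278.92493717] [ 3.13847727  0.00685394 -2.64370869] [-0.51  0.35 -0.02  1.87  0.    0.91  1.54] [-0.5019453  -0.07729263 -3.28835679]
```

>>> {"api": "move_arm", "payload": {
  "series": [
    [[0.006, -0.014, 0], 0],
    [[0.014, -0.036, 0], 0],
    [[0.024, -0.06, 0], 0],
    [[0.034, -0.084, 0], 0],
    [[0.042, -0.104, 0], 0]
  ]
}}

```text
clock: 7.95
eef_pos: [460.0, 110.7, 278.2]
tool_rot: [3.139, 0.007, -2.645]
force: [-0.3, -0.3, -3.8]
width: 34.6
```

>>> {"api": "move_arm", "payload": {
  "series": [
    [[0.01, -0.024, 0], 0],
    [[0.02, -0.048, 0], 0],
    [[0.029, -0.072, 0], 0],
    [[0.037, -0.092, 0], 0],
    [[0.042, -0.103, 0], 0]
  ]
}}

```text
clock: 8.57
eef_pos: [472.4, -2.2, 277.7]
tool_rot: [3.14, 0.007, -2.648]
force: [-0.0, -0.7, -3.6]
width: 34.8
```

>>> {"api": "move_arm", "payload": {
  "series": [
    [[0, 0, 0], 0.07],
    [[0, 0, 0], 0.2],
    [[0, 0, 0], 0.36],
    [[0, 0, 0], 0.52],
    [[0, 0, 0], 0.68]
  ]
}}

```text
clock: 9.2
eef_pos: [473.6, 1.7, 277.8]
tool_rot: [3.131, 0.006, 2.954]
force: [-1.5, 11.9, -0.9]
width: 34.3
```

>>> {"api": "move_arm", "payload": {
  "series": [
    [[0, 0, 0], 0.15],
    [[0, 0, 0], 0.3],
    [[0, 0, 0], 0.45],
    [[0, 0, 0], 0.6],
    [[0, 0, 0], 0.75]
  ]
}}

```text
clock: 9.82
eef_pos: [470.5, 2.7, 277.7]
tool_rot: [3.134, -0.009, 2.199]
force: [-11.6, 0.5, 7.8]
width: 14.0
```

>>> {"api": "move_arm", "payload": {
  "series": [
    [[0, 0, 0], 0.16],
    [[0, 0, 0], 0.32],
    [[0, 0, 0], 0.48],
    [[0, 0, 0], 0.62],
    [[0, 0, 0], 0.72]
  ]
}}

```text
clock: 10.45
eef_pos: [471.3, 4.6, 279.2]
tool_rot: [3.139, -0.016, 1.477]
force: [-4.0, 5.6, 8.7]
width: 8.0
```

```bash
python3 - <<'E'
from h import *
s=read_state();print(s["eef_pos"],s["tool_rot"],s["force"],s["width"],np.round(s["qpos"],2))
a=get_image("side");b=get_image("top")
A=crop(a,190,130,160,180,3)[:500];B=crop(b,220,80,110,170,3)[:500]
cv2.imwrite("pics/c8.png",np.hstack([A[:500,:470],B]))
E
```

```text
[471.29103402   4.57031673 279.21104162] [ 3.13939883 -0.0155997   1.47717705] [-3.98609192  5.57834342  8.67427851] 8.029426945305863 [-0.48  0.35  0.58  1.95 -0.26  0.91  0.13]
```

View pics/c8.png

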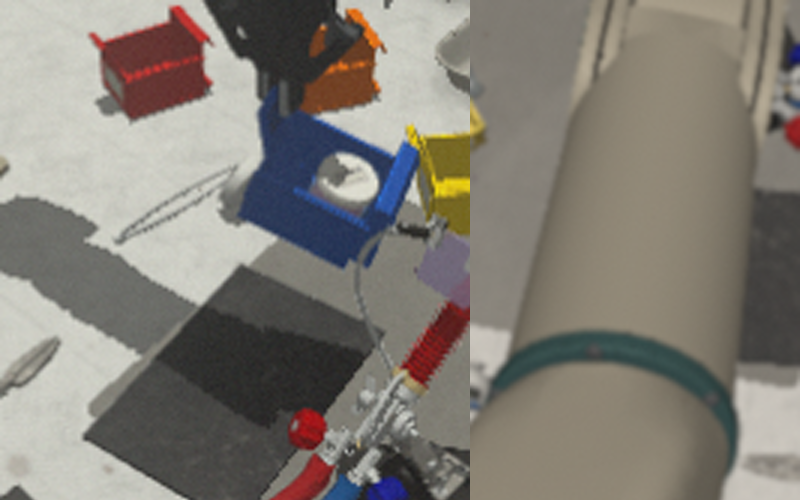

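The bin did not follow the turn. The gripper swung round the tab, and the jaws, at 8 mm, now pinch it across its thickness. The bin is still held, with the jar inside, yawed about -0.1 and tilted front-up. Before going on I'll hold still and read the forces.

>>> {"api": "move_arm", "payload": {
  "series": [
    [[0, 0, 0], 0],
    [[0, 0, 0], 0],
    [[0, 0, 0], 0]
  ]
}}

```text
clock: 10.92
eef_pos: [472.6, 6.8, 280.7]
tool_rot: [3.136, -0.019, 1.482]
force: [-4.3, 3.8, 8.0]
width: 7.4
```

```bash
python3 - <<'E'
from h import *
s=read_state();print({k:np.round(s[k],2).tolist() for k in("eef_pos","tool_rot","force","torque","width","qpos","tau")})
a=get_image("side");cv2.imwrite("pics/side9.png",a)
hs=cv2.cvtColor(a,cv2.COLOR_BGR2HSV);k=cv2.inRange(hs,(105,100,40),(128,255,255))
n,l,st,ce=cv2.connectedComponentsWithStats(k);print([st[i].tolist() for i in range(1,n) if st[i][4]>60])
c=max(cv2.findContours(k,0,2)[0],key=cv2.contourArea);print(cv2.approxPolyDP(c,2.5,True).reshape(-1,2).tolist())
print("tcp proj",proj("side",s["eef_pos"]))
# predicted bin, thickness pinch: yaw from tool, tilt .436, pads at tab (-57,75)+s*(dir)
R=Ro.from_euler("ZY",[s["tool_rot"][2]-np.pi/2,.436]).as_matrix()
gp=s["eef_pos"]+[0,0,19]
for h in(65,75,85,92):
  g=np.array([-57-(h-75)*np.tan(.436),0,h])
  print(h,[proj("side",gp+R@(np.array(p)-g)).round(0).tolist() for p in((-48,-42,58),(-48,42,58),(48,-40,78),(48,40,78),(-48,-42,0),(48,-42,0))])
E
```

```text
{'eef_pos': [472.59, 6.79, 280.72], 'tool_rot': [3.14, -0.02, 1.48], 'force': [-4.29, 3.76, 8.05], 'torque': [0.75, -0.08, 0.15], 'width': 7.36, 'qpos': [-0.48, 0.35, 0.57, 1.94, -0.26, 0.91, 0.14], 'tau': [2.1, -30.96, 5.65, -16.7, 0.73, -0.74, -0.2]}
[[270, 158, 60, 61, 1570], [243, 288, 68, 57, 690], [312, 289, 15, 13, 132]]
[[282, 158], [277, 166], [279, 182], [270, 200], [304, 218], [321, 203], [329, 180], [325, 178], [320, 182], [290, 166], [281, 174]]
tcp proj [283.88018447 164.17685384]
65 [[275.0, 170.0], [293.0, 152.0], [312.0, 192.0], [328.0, 172.0], [266.0, 184.0], [297.0, 209.0]]
75 [[275.0, 174.0], [293.0, 155.0], [312.0, 195.0], [327.0, 176.0], [266.0, 187.0], [297.0, 213.0]]
85 [[275.0, 178.0], [293.0, 159.0], [311.0, 199.0], [327.0, 179.0], [266.0, 191.0], [297.0, 216.0]]
92 [[275.0, 180.0], [293.0, 161.0], [311.0, 201.0], [326.0, 182.0], [266.0, 193.0], [297.0, 218.0]]
```

A steady push of (-4, +4, +12 N) on the tool means the bin's back has met the helping-hand clutter behind the pad, which stopped the turn. I'll back off along the force: up, toward the robot and left.

>>> {"api": "move_arm", "payload": {
  "series": [
    [[0.004, -0.004, -0.006], 0],
    [[0.008, -0.008, -0.014], 0],
    [[0.012, -0.012, -0.022], 0],
    [[0.016, -0.016, -0.03], 0],
    [[0.02, -0.02, -0.036], 0]
  ]
}}

```text
clock: 11.6
eef_pos: [454.0, 28.1, 317.6]
tool_rot: [3.136, -0.019, 1.482]
force: [-0.1, -0.3, -4.0]
width: 6.0
```

```bash
python3 - <<'E'
from h import *
s=read_state();print({k:np.round(s[k],2).tolist() for k in("eef_pos","tool_rot","force","torque","width","qpos","tau")})
a=get_image("side");b=get_image("top")
cv2.imwrite("pics/side10.png",a);cv2.imwrite("pics/top10.png",b)
A=crop(a,240,90,110,150,4);B=crop(cv2.imread("pics/top0.png"),240,55,100,150,4)[:,:360]
cv2.imwrite("pics/c9.png",np.hstack([A,B]))
E
```

```text
{'eef_pos': [454.03, 28.07, 317.59], 'tool_rot': [3.14, -0.02, 1.48], 'force': [-0.06, -0.26, -3.97], 'torque': [0.02, 0.1, -0.06], 'width': 5.97, 'qpos': [-0.57, 0.27, 0.59, 1.93, -0.21, 0.99, 0.03], 'tau': [0.72, -32.48, 3.77, -20.17, -0.11, -0.24, 0.16]}
```

View pics/c9.png

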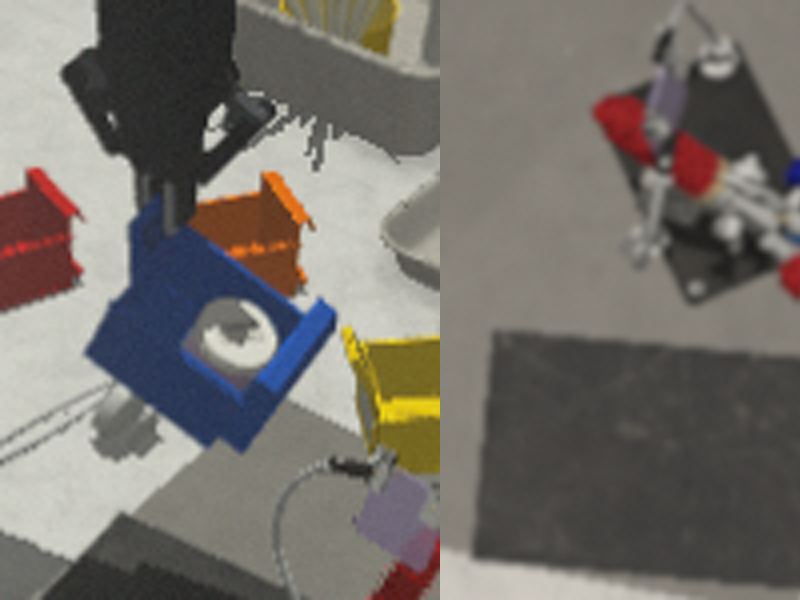

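The contact is gone (about 4 N, bin plus jar). The jaws hold the tab flat across its thickness, so the bin is tilted about 0.44 front-up with the jar at its back. The crop shows the helping-hand just beyond the pad's far edge. I'll move left and toward the robot, turn there, and then bring the bin in lengthwise along the pad.

>>> {"api": "move_arm", "payload": {
  "series": [
    [[0.014, -0.007, -0.005], 0],
    [[0.034, -0.016, -0.012], 0],
    [[0.054, -0.026, -0.018], 0],
    [[0.074, -0.035, -0.024], 0],
    [[0.089, -0.042, -0.027], 0]
  ]
}}

```text
clock: 12.32
eef_pos: [419.6, 121.1, 346.3]
tool_rot: [3.135, -0.02, 1.484]
force: [0.1, 0.2, -3.2]
width: 6.1
```

>>> {"api": "move_arm", "payload": {
  "series": [
    [[0, 0, 0], 0.05],
    [[0, 0, 0], 0.15],
    [[0, 0, 0], 0.27],
    [[0, 0, 0], 0.4],
    [[0, 0, 0], 0.53]
  ]
}}

```text
clock: 12.95
eef_pos: [419.6, 120.9, 346.1]
tool_rot: [-3.137, -0.02, 0.949]
force: [0.8, 0.1, -4.0]
width: 6.6
```

>>> {"api": "move_arm", "payload": {
  "series": [
    [[0, 0, 0], 0.13],
    [[0, 0, 0], 0.26],
    [[0, 0, 0], 0.39],
    [[0, 0, 0], 0.48],
    [[0, 0, 0], 0.54]
  ]
}}

```text
clock: 13.58
eef_pos: [419.7, 120.9, 346.0]
tool_rot: [-3.127, -0.015, 0.407]
force: [-0.2, -1.2, -3.2]
width: 6.5
```

>>> {"api": "move_arm", "payload": {
  "series": [
    [[0, 0, 0], 0.12],
    [[0, 0, 0], 0.25],
    [[0, 0, 0], 0.37],
    [[0, 0, 0], 0.45],
    [[0, 0, 0], 0.52]
  ]
}}

```text
clock: 14.2
eef_pos: [419.8, 120.8, 345.9]
tool_rot: [-3.122, -0.006, -0.116]
force: [-0.1, 0.2, -3.6]
width: 6.5
```

```bash
python3 - <<'E'
from h import *
s=read_state();print({k:np.round(s[k],2).tolist() for k in("eef_pos","tool_rot","force","torque","width","qpos")})
a=get_image("side");cv2.imwrite("pics/side11.png",a)
hs=cv2.cvtColor(a,cv2.COLOR_BGR2HSV);k=cv2.inRange(hs,(105,100,40),(128,255,255))
c=max(cv2.findContours(k,0,2)[0],key=cv2.contourArea);print(cv2.approxPolyDP(c,2,True).reshape(-1,2).tolist())
E
```

```text
{'eef_pos': [419.8, 120.81, 345.91], 'tool_rot': [-3.12, -0.01, -0.12], 'force': [-0.15, 0.24, -3.55], 'torque': [0.1, -0.1, 0.05], 'width': 6.53, 'qpos': [-1.04, 0.25, 0.89, 1.93, -0.24, 1.06, -1.73]}
[[277, 110], [273, 110], [275, 111], [272, 115], [265, 114], [252, 137], [244, 140], [245, 145], [257, 154], [255, 160], [272, 166], [276, 161], [281, 161], [296, 134], [293, 121], [286, 120], [284, 116], [275, 112]]
```

```bash
python3 - <<'E'
from h import *
s=read_state();b=get_image("top");cv2.imwrite("pics/top11.png",b)
hs=cv2.cvtColor(b,cv2.COLOR_BGR2HSV);k=cv2.inRange(hs,(105,100,40),(128,255,255));k[:,350:]=0
c=max(cv2.findContours(k,0,2)[0],key=cv2.contourArea);print("top",cv2.contourArea(c),cv2.approxPolyDP(c,2,True).reshape(-1,2).tolist())
gp=s["eef_pos"]+[0,0,19];print("tcp",proj("side",s["eef_pos"]),proj("top",s["eef_pos"]))
P=((-48,-42,58),(-48,42,58),(55,-40,78),(55,40,78),(-48,-42,0),(-48,42,0),(48,-42,0),(48,42,0),(66,-30,0),(66,30,0))
for th in(.3,.436):
 R=Ro.from_euler("ZY",[s["tool_rot"][2]-np.pi/2,th]).as_matrix()
 for h in(78,90):
  g=np.array([-57-(h-75)*np.tan(.436),0,h])
  for n in("side","top"):print(th,h,n,[proj(n,gp+R@(np.array(p)-g)).round(0).astype(int).tolist() for p in P])
E
```

```text
top 627.5 [[253, 162], [251, 166], [260, 174], [261, 184], [254, 193], [241, 193], [241, 200], [268, 201], [271, 194], [272, 164]]
tcp [284.62255497 112.76343932] [221.05697796 166.76497696]
0.3 78 side [[270, 110], [298, 119], [247, 133], [275, 143], [273, 125], [301, 135], [254, 151], [282, 162], [254, 158], [274, 166]]
0.3 78 top [[221, 188], [225, 147], [273, 192], [276, 154], [215, 190], [219, 152], [258, 196], [262, 158], [266, 191], [269, 164]]
0.3 90 side [[269, 115], [298, 124], [246, 138], [274, 148], [273, 130], [300, 140], [254, 155], [281, 166], [254, 162], [273, 170]]
0.3 90 top [[222, 189], [227, 148], [273, 193], [277, 155], [217, 191], [221, 153], [259, 196], [262, 159], [267, 192], [270, 166]]
0.436 78 side [[270, 110], [299, 119], [248, 137], [276, 147], [275, 123], [303, 132], [257, 151], [285, 162], [258, 158], [277, 166]]
0.436 78 top [[220, 188], [224, 147], [270, 193], [273, 155], [210, 190], [214, 151], [251, 195], [255, 158], [259, 191], [262, 165]]
0.436 90 side [[270, 114], [299, 124], [248, 141], [276, 152], [275, 127], [302, 137], [257, 155], [285, 166], [258, 162], [277, 170]]
0.436 90 top [[220, 188], [224, 148], [270, 193], [273, 156], [211, 190], [215, 152], [252, 196], [255, 159], [259, 192], [262, 166]]
```

The two views agree with a tilt of about 0.4, and with the grip about 15 mm off the tab's middle (the bin lies 15 mm to the −x side), so I'll allow for that. Moving over the pad and down to about 30 mm clear.

>>> {"api": "move_arm", "payload": {
  "series": [
    [[0.005, 0.01, 0], 0],
    [[0.015, 0.03, 0], 0],
    [[0.028, 0.055, 0], 0],
    [[0.04, 0.08, 0], 0],
    [[0.05, 0.1, 0], 0]
  ]
}}

```text
clock: 14.92
eef_pos: [458.5, 13.6, 344.3]
tool_rot: [-3.122, -0.007, -0.114]
force: [-0.5, 0.5, -3.5]
width: 6.2
```

>>> {"api": "move_arm", "payload": {
  "series": [
    [[0.01, 0.02, 0], 0],
    [[0.02, 0.038, 0], 0],
    [[0.028, 0.052, 0], 0],
    [[0.031, 0.059, 0], 0],
    [[0.031, 0.059, 0], 0]
  ]
}}

```text
clock: 15.55
eef_pos: [482.5, -49.2, 343.3]
tool_rot: [-3.122, -0.007, -0.115]
force: [0.3, 1.0, -3.6]
width: 6.2
```

>>> {"api": "move_arm", "payload": {
  "series": [
    [[0, 0, 0.02], 0],
    [[0, 0, 0.06], 0],
    [[0, 0, 0.105], 0],
    [[0, 0, 0.145], 0],
    [[0, 0, 0.175], 0]
  ]
}}

```text
clock: 16.18
eef_pos: [483.4, -44.8, 166.8]
tool_rot: [-3.122, -0.005, -0.113]
force: [-0.0, -0.3, -3.0]
width: 6.6
```

>>> {"api": "move_arm", "payload": {
  "series": [
    [[0, 0, 0.01], 0],
    [[0, 0, 0.02], 0],
    [[0, 0, 0.025], 0],
    [[0, 0, 0.025], 0]
  ]
}}

```text
clock: 16.68
eef_pos: [483.9, -44.3, 142.1]
tool_rot: [-3.122, -0.006, -0.113]
force: [-0.2, -0.0, -2.7]
width: 6.3
```

```bash
cat > m.py <<'E'
from h import *
s=read_state();print({k:np.round(s[k],2).tolist() for k in("eef_pos","tool_rot","force","torque","width","qpos")})
gp=s["eef_pos"]+[0,0,19]
P=((55,-40,78),(55,40,78),(-48,-42,0),(-48,42,0),(48,-42,0),(48,42,0),(66,-30,0),(66,30,0))
for n in("side","top"):
  a=get_image(n);cv2.imwrite(f"pics/{n}_{s['clock']:.1f}.png",a)
  hs=cv2.cvtColor(a,cv2.COLOR_BGR2HSV);k=cv2.inRange(hs,(105,100,40),(128,255,255))
  if n=="top":k[:,325:]=0
  else: k[282:]=0
  c=max(cv2.findContours(k,0,2)[0],key=cv2.contourArea);print(n,cv2.contourArea(c),cv2.approxPolyDP(c,1.5,True).reshape(-1,2).tolist())
  for th in(0,.2,.4):
    R=Ro.from_euler("ZY",[s["tool_rot"][2]-np.pi/2,th]).as_matrix();g=np.array([-58.4,15,78])
    print(th,[proj(n,gp+R@(np.array(p)-g)).round(0).astype(int).tolist() for p in P])
E
python3 m.py
```

```text
{'eef_pos': [483.89, -44.26, 142.1], 'tool_rot': [-3.12, -0.01, -0.11], 'force': [-0.21, -0.01, -2.68], 'torque': [0.07, 0.02, 0.05], 'width': 6.32, 'qpos': [-0.38, 0.62, 0.64, 2.07, -0.65, 0.65, -0.98]}
side 1675.5 [[269, 216], [266, 216], [265, 220], [258, 217], [243, 245], [239, 246], [238, 253], [250, 259], [249, 263], [266, 271], [270, 266], [275, 266], [290, 237], [286, 228], [274, 223]]
0 [[233, 234], [261, 249], [258, 230], [284, 243], [236, 253], [264, 268], [236, 260], [255, 271]]
0.2 [[234, 240], [262, 254], [261, 226], [288, 239], [240, 254], [268, 268], [240, 261], [260, 271]]
0.4 [[236, 244], [263, 258], [264, 222], [291, 235], [246, 252], [272, 266], [246, 260], [265, 270]]
top 267.0 [[324, 153], [318, 154], [324, 165], [322, 172], [318, 176], [302, 176], [297, 171], [293, 181], [312, 184], [324, 183]]
0 [[340, 178], [342, 146], [295, 180], [297, 148], [332, 183], [334, 151], [339, 179], [340, 156]]
0.2 [[337, 179], [339, 148], [289, 179], [291, 148], [324, 183], [326, 152], [331, 180], [332, 158]]
0.4 [[333, 180], [335, 149], [283, 179], [285, 147], [315, 184], [317, 153], [321, 180], [323, 158]]
```

>>> {"api": "move_arm", "payload": {
  "series": [
    [[0, 0, 0.008], 0],
    [[0, 0, 0.015], 0],
    [[0, 0, 0.02], 0],
    [[0, 0, 0.022], 0]
  ]
}}

```text
clock: 17.27
eef_pos: [487.0, -42.1, 121.5]
tool_rot: [-3.118, -0.01, -0.112]
force: [3.4, 8.0, 18.5]
width: 6.5
```

>>> {"api": "move_arm", "payload": {
  "series": [
    [[0, 0, 0.002], 0],
    [[0, 0, 0.004], 0]
  ]
}}

```text
clock: 17.52
eef_pos: [489.6, -39.7, 119.4]
tool_rot: [-3.113, -0.014, -0.111]
force: [0.5, 10.6, 26.2]
width: 6.6
```

>>> {"api": "move_arm", "payload": {
  "series": [
    [[0, 0, 0.002], 0],
    [[0, 0, 0.004], 0]
  ]
}}

```text
clock: 17.77
eef_pos: [491.2, -37.1, 117.5]
tool_rot: [-3.107, -0.017, -0.11]
force: [-1.6, 11.5, 30.6]
width: 6.5
```

The foot meets the pad at about z 120 and the push is now 30 N, since I pressed straight down. The tab has to follow an arc about the foot, forward (tool −y) as well as down, so I'll relieve the push by going forward first.

>>> {"api": "move_arm", "payload": {
  "series": [
    [[0, -0.003, -0.002], 0],
    [[0, -0.006, -0.002], 0],
    [[0, -0.009, 0.001], 0],
    [[0, -0.012, 0.005], 0]
  ]
}}

```text
clock: 18.27
eef_pos: [494.4, -25.4, 114.2]
tool_rot: [-3.107, -0.02, -0.11]
force: [-1.5, 3.7, 21.1]
width: 6.4
```

```bash
python3 m.py
```

```text
{'eef_pos': [494.44, -25.36, 114.21], 'tool_rot': [-3.11, -0.02, -0.11], 'force': [-1.47, 3.66, 21.07], 'torque': [-0.81, 0.98, -0.18], 'width': 6.44, 'qpos': [-0.36, 0.66, 0.57, 2.08, -0.72, 0.58, -0.95]}
side 1633.0 [[275, 220], [272, 220], [271, 224], [264, 221], [249, 246], [245, 247], [243, 251], [245, 256], [254, 261], [252, 266], [268, 274], [274, 269], [278, 270], [293, 243], [291, 233], [280, 227]]
0 [[241, 238], [269, 252], [264, 233], [291, 246], [244, 256], [271, 271], [244, 263], [263, 274]]
0.2 [[242, 244], [269, 258], [268, 230], [294, 243], [248, 257], [275, 271], [248, 264], [267, 274]]
0.4 [[244, 248], [271, 262], [271, 226], [297, 238], [253, 255], [279, 269], [253, 263], [272, 273]]
top 526.0 [[324, 149], [315, 149], [313, 153], [310, 153], [315, 156], [318, 162], [318, 168], [313, 174], [299, 176], [292, 170], [291, 164], [282, 180], [298, 182], [323, 180]]
0 [[330, 176], [332, 144], [287, 178], [289, 147], [323, 181], [325, 150], [330, 177], [331, 155]]
0.2 [[328, 177], [330, 146], [281, 177], [283, 146], [315, 181], [317, 151], [322, 177], [323, 156]]
0.4 [[324, 178], [326, 148], [275, 177], [278, 146], [307, 181], [309, 151], [313, 178], [314, 156]]
```

>>> {"api": "move_arm", "payload": {
  "series": [
    [[0, -0.003, -0.002], 0],
    [[0, -0.006, -0.001], 0],
    [[0, -0.009, 0.001], 0],
    [[0, -0.012, 0.004], 0]
  ]
}}

```text
clock: 18.88
eef_pos: [496.5, -16.2, 111.2]
tool_rot: [-3.111, -0.023, -0.111]
force: [-3.2, -4.8, 14.5]
width: 6.4
```

```bash
cat >> m.py <<'E'
a=get_image("side");hs=cv2.cvtColor(a,cv2.COLOR_BGR2HSV);k=cv2.inRange(hs,(105,100,40),(128,255,255));k[282:]=0
c=max(cv2.findContours(k,0,2)[0],key=cv2.contourArea).reshape(-1,2)
p=max(c,key=lambda q:q[1]);print("foot corner (66,30)",p,onz("side",p.astype(float),6.5).round(1))
E
python3 m.py; python3 -c "
from h import *
for p in((266,271),(268,274)):print(onz('side',p,6.5))"
```

```text
{'eef_pos': [496.55, -16.22, 111.24], 'tool_rot': [-3.11, -0.02, -0.11], 'force': [-3.2, -4.78, 14.46], 'torque': [-2.78, 1.23, -0.1], 'width': 6.43, 'qpos': [-0.38, 0.66, 0.57, 2.08, -0.73, 0.57, -0.96]}
side 1626.0 [[275, 218], [273, 223], [268, 221], [264, 223], [245, 250], [247, 254], [256, 260], [253, 265], [269, 273], [272, 273], [275, 268], [279, 270], [295, 242], [293, 232], [286, 229], [280, 223], [280, 220]]
0 [[244, 237], [271, 251], [267, 232], [293, 245], [246, 255], [274, 269], [246, 262], [266, 272]]
0.2 [[245, 242], [272, 256], [270, 229], [296, 241], [250, 255], [277, 269], [250, 263], [270, 273]]
0.4 [[247, 246], [273, 260], [273, 225], [299, 237], [255, 254], [281, 268], [255, 262], [274, 271]]
top 659.5 [[323, 149], [311, 148], [308, 152], [314, 157], [316, 162], [312, 172], [297, 175], [291, 171], [289, 163], [299, 153], [284, 164], [276, 179], [315, 181], [322, 178]]
0 [[326, 175], [328, 144], [283, 177], [286, 146], [319, 180], [321, 149], [326, 176], [328, 154]]
0.2 [[324, 176], [326, 146], [277, 177], [280, 146], [312, 181], [314, 150], [318, 177], [320, 155]]
0.4 [[320, 177], [322, 147], [272, 176], [274, 145], [303, 181], [306, 151], [309, 177], [311, 156]]
foot corner (66,30) [270 273] [ 493.6 -108.8    6.5]
[ 481.27196503 -107.80950062    6.5       ]
[ 490.40218211 -114.128283      6.5       ]
```

The stiff grip makes the bin slide instead of pivoting. I'll loosen the jaws a little at a time, so that the tab leans on the front finger, and follow it down.

>>> {"api": "move_arm", "payload": {
  "series": [
    [[0, 0, 0], 0],
    [[0, 0, 0], 0]
  ],
  "claw": 0.11
}}

```text
clock: 19.27
eef_pos: [496.8, -15.7, 111.4]
tool_rot: [-3.11, -0.024, -0.111]
force: [-0.6, 1.5, 4.5]
width: 9.6
```

```bash
python3 m.py
```

```text
{'eef_pos': [496.79, -15.74, 111.4], 'tool_rot': [-3.11, -0.02, -0.11], 'force': [-0.57, 1.46, 4.53], 'torque': [-0.22, 0.4, -0.02], 'width': 9.62, 'qpos': [-0.38, 0.66, 0.57, 2.08, -0.73, 0.57, -0.96]}
side 1620.5 [[275, 218], [273, 223], [265, 222], [252, 243], [246, 248], [246, 253], [256, 260], [254, 265], [270, 273], [275, 268], [280, 269], [295, 242], [293, 232], [282, 226], [280, 221]]
0 [[244, 237], [272, 251], [267, 232], [293, 245], [246, 255], [274, 269], [246, 261], [266, 272]]
0.2 [[245, 242], [272, 256], [270, 229], [296, 241], [251, 255], [277, 269], [251, 262], [270, 273]]
0.4 [[247, 246], [274, 260], [273, 225], [299, 237], [255, 254], [282, 267], [256, 261], [274, 271]]
top 649.5 [[323, 149], [319, 147], [311, 148], [311, 151], [308, 152], [314, 157], [316, 163], [315, 168], [310, 173], [297, 175], [291, 171], [289, 166], [290, 160], [297, 154], [284, 164], [276, 179], [313, 181], [322, 178]]
0 [[326, 175], [328, 144], [283, 177], [285, 146], [319, 180], [321, 149], [326, 176], [327, 154]]
0.2 [[324, 176], [326, 146], [277, 177], [280, 146], [312, 180], [314, 150], [318, 177], [320, 155]]
0.4 [[320, 177], [322, 147], [271, 176], [274, 145], [303, 181], [305, 151], [309, 177], [311, 156]]
foot corner (66,30) [270 273] [ 493.6 -108.8    6.5]
```

>>> {"api": "move_arm", "payload": {
  "series": [
    [[0, -0.003, 0.002], 0],
    [[0, -0.006, 0.005], 0],
    [[0, -0.009, 0.009], 0]
  ],
  "claw": 0.15
}}

```text
clock: 19.8
eef_pos: [498.2, -5.2, 102.3]
tool_rot: [-3.109, -0.023, -0.11]
force: [0.5, 4.5, 3.4]
width: 12.7
```

```bash
python3 m.py
```

```text
{'eef_pos': [498.19, -5.21, 102.28], 'tool_rot': [-3.11, -0.02, -0.11], 'force': [0.53, 4.54, 3.43], 'torque': [0.73, -0.07, 0.01], 'width': 12.75, 'qpos': [-0.39, 0.68, 0.55, 2.09, -0.75, 0.55, -0.97]}
side 1621.0 [[279, 219], [274, 224], [268, 221], [251, 244], [249, 243], [247, 251], [256, 260], [253, 264], [270, 273], [275, 269], [280, 269], [296, 242], [295, 233], [288, 230]]
0 [[247, 237], [274, 250], [269, 232], [295, 244], [249, 255], [276, 269], [249, 261], [268, 271]]
0.2 [[248, 242], [275, 256], [272, 229], [298, 241], [253, 255], [280, 269], [253, 262], [272, 272]]
0.4 [[250, 246], [276, 259], [275, 225], [301, 237], [258, 253], [284, 267], [258, 261], [277, 271]]
top 739.0 [[320, 148], [306, 148], [305, 152], [313, 159], [313, 168], [308, 173], [295, 175], [290, 171], [288, 163], [296, 153], [285, 157], [277, 164], [278, 172], [273, 175], [273, 179], [291, 181], [318, 179], [320, 177]]
0 [[321, 175], [323, 144], [279, 177], [281, 146], [315, 180], [317, 149], [322, 176], [323, 154]]
0.2 [[319, 176], [321, 146], [273, 177], [276, 146], [307, 181], [309, 150], [314, 177], [315, 155]]
0.4 [[316, 177], [318, 147], [267, 176], [270, 145], [299, 181], [301, 151], [305, 177], [307, 156]]
foot corner (66,30) [270 273] [ 493.6 -108.8    6.5]
```

>>> {"api": "move_arm", "payload": {
  "series": [
    [[0, -0.003, 0.003], 0],
    [[0, -0.006, 0.007], 0],
    [[0, -0.009, 0.011], 0]
  ],
  "claw": 0.2
}}

```text
clock: 20.32
eef_pos: [499.4, 4.2, 91.4]
tool_rot: [-3.109, -0.023, -0.109]
force: [-0.6, 2.3, 1.1]
width: 17.2
```

```bash
python3 m.py
```

```text
{'eef_pos': [499.4, 4.19, 91.41], 'tool_rot': [-3.11, -0.02, -0.11], 'force': [-0.59, 2.32, 1.07], 'torque': [0.37, -0.06, -0.04], 'width': 17.18, 'qpos': [-0.39, 0.7, 0.53, 2.09, -0.77, 0.53, -0.96]}
side 1612.5 [[281, 220], [276, 225], [269, 222], [255, 241], [250, 242], [248, 247], [253, 254], [253, 258], [256, 260], [253, 264], [270, 273], [275, 269], [280, 270], [296, 246], [296, 234], [291, 232]]
0 [[249, 237], [276, 251], [271, 232], [297, 245], [251, 255], [278, 269], [251, 261], [270, 271]]
0.2 [[250, 243], [277, 256], [274, 229], [300, 241], [255, 255], [281, 269], [255, 262], [274, 272]]
0.4 [[252, 246], [278, 260], [277, 225], [302, 237], [260, 254], [285, 267], [260, 261], [278, 271]]
top 802.0 [[318, 149], [314, 147], [302, 148], [302, 152], [311, 159], [311, 167], [304, 174], [294, 175], [289, 171], [288, 161], [294, 154], [276, 159], [271, 164], [271, 166], [276, 168], [273, 179], [309, 181], [317, 178]]
0 [[317, 175], [319, 145], [275, 177], [278, 147], [311, 180], [313, 150], [318, 176], [319, 155]]
0.2 [[315, 177], [317, 146], [270, 177], [272, 147], [303, 181], [306, 151], [310, 177], [312, 156]]
0.4 [[311, 178], [313, 148], [264, 176], [266, 146], [295, 181], [298, 151], [301, 177], [303, 156]]
foot corner (66,30) [271 274] [ 497.4 -110.6    6.5]
```

>>> {"api": "move_arm", "payload": {
  "series": [
    [[0, -0.002, 0.003], 0],
    [[0, -0.005, 0.007], 0],
    [[0, -0.007, 0.011], 0],
    [[0, -0.007, 0.011], 0]
  ],
  "claw": 0.24
}}

```text
clock: 20.98
eef_pos: [500.3, 11.8, 80.3]
tool_rot: [-3.109, -0.022, -0.109]
force: [0.2, 1.2, -0.1]
width: 20.4
```

```bash
python3 m.py
```

```text
{'eef_pos': [500.32, 11.78, 80.34], 'tool_rot': [-3.11, -0.02, -0.11], 'force': [0.19, 1.2, -0.05], 'torque': [0.4, -0.03, -0.09], 'width': 20.38, 'qpos': [-0.39, 0.71, 0.51, 2.09, -0.79, 0.51, -0.96]}
side 1571.0 [[280, 222], [277, 226], [270, 223], [255, 241], [252, 240], [250, 248], [253, 250], [253, 258], [256, 260], [254, 265], [271, 274], [275, 270], [279, 271], [296, 248], [297, 234], [291, 232]]
0 [[251, 238], [278, 252], [272, 233], [298, 246], [253, 256], [280, 269], [253, 262], [272, 272]]
0.2 [[252, 244], [278, 257], [275, 230], [301, 242], [257, 256], [283, 269], [257, 263], [276, 273]]
0.4 [[254, 247], [280, 260], [278, 226], [304, 238], [261, 255], [287, 268], [262, 262], [280, 271]]
top 833.0 [[316, 149], [312, 147], [299, 148], [299, 152], [309, 158], [308, 170], [300, 175], [292, 174], [287, 168], [291, 155], [283, 155], [269, 160], [267, 166], [274, 169], [272, 179], [282, 181], [307, 181], [315, 177]]
0 [[313, 176], [315, 145], [272, 178], [275, 148], [307, 181], [310, 150], [314, 177], [316, 155]]
0.2 [[312, 177], [314, 147], [267, 177], [269, 147], [300, 181], [302, 151], [307, 177], [308, 156]]
0.4 [[308, 178], [310, 148], [261, 177], [263, 146], [292, 181], [295, 152], [298, 178], [300, 157]]
foot corner (66,30) [271 274] [ 497.4 -110.6    6.5]
```

>>> {"api": "move_arm", "payload": {
  "series": [
    [[0, -0.003, 0.002], 0],
    [[0, -0.005, 0.004], 0],
    [[0, -0.006, 0.005], 0],
    [[0, -0.006, 0.005], 0]
  ],
  "claw": 0.28
}}

```text
clock: 21.62
eef_pos: [501.3, 16.9, 76.0]
tool_rot: [-3.11, -0.023, -0.109]
force: [-0.7, -1.9, 1.9]
width: 23.8
```

```bash
python3 m.py; python3 - <<'E'
from h import *
a=get_image("side");b=get_image("top")
A=crop(a,225,190,100,100,4);B=crop(b,240,120,100,100,4)
cv2.imwrite("pics/c12.png",np.hstack([A,B]))
for n,im in(("side",a),("top",b)):
  # jar lid: bright blob inside bin
  k=(im.min(2)>150).astype(np.uint8);k[:130]=0;k[:,:240]=0;k[:,330:]=0;k[280 if n=="side" else 195:]=0
  q,l,st,ce=cv2.connectedComponentsWithStats(k);print(n,[(st[i].tolist(),ce[i].round(1).tolist()) for i in range(1,q) if st[i][4]>40])
E
```

```text
{'eef_pos': [501.29, 16.95, 76.0], 'tool_rot': [-3.11, -0.02, -0.11], 'force': [-0.66, -1.9, 1.87], 'torque': [-0.26, 0.08, -0.02], 'width': 23.82, 'qpos': [-0.4, 0.72, 0.5, 2.09, -0.8, 0.5, -0.96]}
side 1578.0 [[280, 222], [278, 226], [270, 224], [255, 241], [252, 240], [250, 245], [253, 250], [253, 258], [256, 261], [254, 265], [271, 274], [275, 270], [279, 271], [296, 249], [297, 235]]
0 [[253, 238], [279, 251], [273, 233], [299, 246], [254, 255], [281, 269], [254, 262], [273, 272]]
0.2 [[253, 243], [279, 257], [276, 230], [302, 242], [258, 256], [284, 269], [258, 263], [277, 272]]
0.4 [[255, 247], [281, 260], [279, 226], [305, 238], [262, 254], [288, 267], [263, 262], [281, 271]]
top 857.0 [[315, 149], [311, 147], [297, 148], [297, 152], [304, 154], [309, 159], [308, 169], [300, 175], [290, 173], [287, 168], [288, 159], [292, 154], [267, 159], [266, 165], [273, 170], [272, 179], [307, 181], [314, 178]]
0 [[311, 176], [313, 145], [270, 178], [273, 148], [305, 180], [307, 150], [312, 177], [314, 155]]
0.2 [[309, 177], [311, 147], [265, 177], [267, 147], [298, 181], [301, 151], [305, 177], [306, 156]]
0.4 [[306, 178], [308, 149], [259, 177], [262, 146], [290, 181], [293, 152], [296, 178], [298, 157]]
foot corner (66,30) [271 274] [ 497.4 -110.6    6.5]
side [([240, 130, 39, 71, 1850], [260.4, 165.8]), ([310, 130, 20, 69, 1035], [320.7, 163.0]), ([273, 196, 10, 15, 63], [279.3, 203.5]), ([240, 226, 12, 20, 151], [243.9, 234.7]), ([264, 240, 10, 9, 41], [268.1, 244.1])]
top [([293, 155, 15, 18, 155], [301.2, 165.2])]
```

```bash
cat > ctr.py <<'E'
from h import *
import sys
a=get_image("side");b=get_image("top")
def poly(im,cut):
  hs=cv2.cvtColor(im,cv2.COLOR_BGR2HSV);k=cv2.inRange(hs,(105,100,40),(128,255,255));k[cut:]=0;k[:,325:]=0
  return max(cv2.findContours(k,0,2)[0],key=cv2.contourArea).reshape(-1,2).astype(float)
c=poly(a,282);d=poly(b,230)
f=max(c,key=lambda p:p[1]); g=max(c,key=lambda p:p[0]+.9*p[1]) ; h=max(c,key=lambda p:p[0]*1.2+.5*p[1]); 
w=[p for p in c if p[0]>=296]; h=max(w,key=lambda p:p[1])
F,H=onz("side",f,6.5),onz("side",h,6.5)
print("foot(66,30)",f,F.round(1),"front(-48,42)",h,H.round(1))
u=(F-H)[:2];yaw=np.arctan2(u[1],u[0])-np.arctan2(-12,114);R=np.array([[np.cos(yaw),-np.sin(yaw)],[np.sin(yaw),np.cos(yaw)]])
print("len",np.linalg.norm(u),"exp",np.hypot(114,12),"yaw",yaw,"ctr",F[:2]-R@[66,30],H[:2]-R@[-48,42])
# top: right edge = lip rear, z~83 ; lowest edge = side wall bottom
r=d[d[:,0]>=d[:,0].max()-1];print("lip line",r[:,1].min(),r[:,1].max(),onz("top",(d[:,0].max()+.5,r[:,1].mean()),82).round(1))
lo=d[:,1].max();q=d[d[:,1]>=lo-.5];print("bottom side",lo,[onz("top",(x,lo+.5),6.5).round(1).tolist() for x in(q[:,0].min(),q[:,0].max())])
E
python3 ctr.py; python3 -c "
from h import *
print('lid',tri((268.1,244.1),(301.2,165.2)))"
```

```text
foot(66,30) [271. 274.] [ 497.4 -110.6    6.5] front(-48,42) [296. 249.] [521.3  -2.8   6.5]
len 110.33175477138006 exp 114.6298390472568 yaw -1.6839087239793558 ctr [475.07599148 -41.59330627] [474.14645777 -45.78967321]
lip line 148.0 178.0 [ 466.6 -103.9   82. ]
bottom side 181.0 [[433.3, -19.0, 6.5], [431.4, -88.1, 6.5]]
lid (array([467.263551  , -67.80962771,  66.3959271 ]), np.float64(0.3850012933501901))
```

The bin is level and standing, with its centre at about (474,−44) against the pad's (466,−58), and the jar is inside. I'll nudge it gently back about 13 mm with the front finger.

>>> {"api": "move_arm", "payload": {
  "series": [
    [[0, 0.004, 0], 0],
    [[0, 0.008, 0], 0],
    [[0, 0.012, 0], 0],
    [[0, 0.015, 0], 0],
    [[0, 0.018, 0], 0]
  ]
}}

```text
clock: 22.6
eef_pos: [499.5, -0.5, 75.5]
tool_rot: [-3.109, -0.023, -0.109]
force: [1.4, 3.1, 2.2]
width: 24.3
```

```bash
python3 m.py | grep -v '^0'; python3 ctr.py
```

```text
{'eef_pos': [499.53, -0.49, 75.54], 'tool_rot': [-3.11, -0.02, -0.11], 'force': [1.38, 3.1, 2.19], 'torque': [0.73, -0.08, 0.02], 'width': 24.25, 'qpos': [-0.36, 0.72, 0.49, 2.1, -0.8, 0.49, -0.93]}
side 1580.0 [[278, 226], [275, 229], [268, 226], [253, 243], [249, 242], [247, 250], [250, 252], [250, 260], [253, 263], [251, 268], [268, 277], [271, 273], [276, 274], [294, 250], [295, 238], [284, 233], [282, 228]]
top 812.5 [[320, 150], [315, 148], [306, 148], [304, 150], [304, 153], [313, 159], [314, 165], [312, 171], [303, 176], [295, 174], [292, 170], [292, 161], [296, 155], [276, 160], [272, 167], [278, 170], [276, 179], [278, 181], [297, 182], [317, 180], [319, 178]]
foot corner (66,30) [268 277] [ 494.8 -122.7    6.5]Traceback (most recent call last):
  File "ctr.py", line 9, in <module>
    w=[p for p in c if p[0]>=296]; h=max(w,key=lambda p:p[1])
                                     ~~~^^^^^^^^^^^^^^^^^^^^^
ValueError: max() iterable argument is empty
```

The bin's centre is now about (472,−57), matching the pad. Letting go: ease forward, open, then rise.

>>> {"api": "move_arm", "payload": {
  "series": [
    [[0, -0.003, 0], 0],
    [[0, -0.003, 0], 0]
  ]
}}

```text
clock: 23.1
eef_pos: [499.4, 1.8, 75.4]
tool_rot: [-3.111, -0.023, -0.109]
force: [-1.0, -0.3, 0.5]
width: 23.7
```

>>> {"api": "move_arm", "payload": {
  "series": [
    [[0, 0, 0], 0],
    [[0, 0, 0], 0],
    [[0, 0, 0], 0]
  ],
  "claw": 0.55
}}

```text
clock: 23.48
eef_pos: [499.4, 1.6, 75.3]
tool_rot: [-3.111, -0.023, -0.109]
force: [-0.4, 0.4, -0.0]
width: 47.1
```

>>> {"api": "move_arm", "payload": {
  "series": [
    [[0, 0, -0.008], 0],
    [[0, 0, -0.02], 0],
    [[0, 0, -0.04], 0],
    [[0, 0, -0.07], 0],
    [[0, 0, -0.1], 0]
  ]
}}

```text
clock: 24.1
eef_pos: [496.6, -1.3, 176.9]
tool_rot: [-3.111, -0.023, -0.11]
force: [-0.4, -0.2, -0.8]
width: 46.8
```

>>> {"api": "move_arm", "payload": {
  "series": [
    [[0, -0.03, -0.05], 0],
    [[0, -0.07, -0.1], 0],
    [[0, -0.11, -0.13], 0],
    [[0, -0.15, -0.15], 0],
    [[0, -0.19, -0.15], 0]
  ]
}}

```text
clock: 24.72
eef_pos: [514.0, 184.4, 335.6]
tool_rot: [-3.109, -0.027, -0.11]
force: [0.8, -0.1, 0.3]
width: 47.0
```

```bash
python3 m.py | grep -v '^0'; sed -i 's/296\]/293]/' ctr.py; python3 ctr.py; python3 - <<'E'
from h import *
a=get_image("side");b=get_image("top")
cv2.imwrite("pics/fin.png",np.hstack([crop(a,175,120,200,190,2),crop(b,130,80,200,190,2)]))
E
```

```text
{'eef_pos': [514.03, 184.36, 335.55], 'tool_rot': [-3.11, -0.03, -0.11], 'force': [0.76, -0.11, 0.32], 'torque': [-0.02, 0.0, -0.02], 'width': 47.01, 'qpos': [-0.96, 0.46, 0.88, 1.71, -0.42, 1.12, -1.64]}
side 1715.5 [[280, 217], [276, 228], [268, 226], [253, 243], [249, 242], [246, 249], [249, 251], [250, 261], [253, 263], [250, 267], [268, 277], [271, 273], [276, 274], [293, 252], [295, 238], [287, 233], [290, 222]]
top 1483.5 [[271, 154], [270, 165], [278, 171], [276, 174], [277, 180], [309, 183], [319, 178], [319, 149], [279, 146], [278, 154]]
foot corner (66,30) [268 277] [ 494.8 -122.7    6.5]
foot(66,30) [268. 277.] [ 494.8 -122.7    6.5] front(-48,42) [293. 253.] [519.7 -19.6   6.5]
len 106.0819162770672 exp 114.6298390472568 yaw -1.703651730676086 ctr [473.76365936 -53.34105466] [471.75062906 -61.64856287]
lip line 149.0 178.0 [ 472.7 -117.2   82. ]
bottom side 183.0 [[425.8, -90.7, 6.5], [425.7, -93.4, 6.5]]
```

View pics/fin.png

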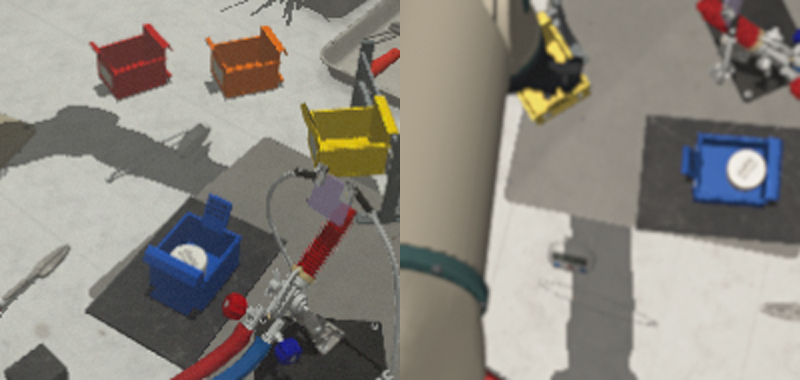

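The final picture shows the blue bin upright at the middle of the pad with the jar in it, yellow still hanging, and the timer (top (215,208)) and block where they were. The gripper is clear at 335 mm.

```bash
python3 -c "
from cell import *
print(finish_job())"
```

```text
the job is handed in; nothing more can be done
None
```

The blue bin now stands upright near the middle of the graphite pad with the jar of frit inside. I let go of it and handed the job in at about 25 s.

**How it went:** I pinched the tab across its width and tilted the bin front-up about 0.38 rad round the ledge. I then lifted the lip clear and set the bin down on its foot. From there I loosened the jaws bit by bit to let the front down level. Last, I pushed the bin back about 12 mm with a finger to centre it.

**Final checks:**
- **Bin:** it stands level, centred at about (472, −57) mm against the pad's (466, −58) mm. The separate estimates spread by up to about 8 mm.
- **Jar:** it is inside the bin in both camera views.
- **Yellow bin:** it still hangs on the stand.
- **Timer and block:** both are where they started.
- **Gripper:** it is clear of everything, with no outside force on the tool.

**What did not go to plan:**
- **Bumped the helping-hand:** while I turned the bin in the air, its back seems to have met the helping-hand behind the pad, at about 12 N. The gripper swung round on the tab until it pinched it across its thickness, about 15 mm off-centre. I backed off and turned the bin in a clear spot; the helping-hand looks unmoved.
- **Pressed on the pad:** at first touchdown I pressed straight down, and the wrist force reached about 31 N. The bin's foot also slid a few millimetres on the pad before I loosened the grip.

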